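# Unlock the stall's cash box and hold the key turned

## Task

Take the round-headed key out of the sawn log round and push it upright down into the lock on the cash box's lid until its collar sits fully home on the lock; the pins are sticky and stop it on the way, so ease it past them with a firm push or a small wiggle. Turn it a full quarter turn clockwise, seen from above. The lock springs back, so finish while still gripping the key and holding it turned, with the lid left down (I will lift it myself), and leave the two other keys, the billet and the bowl as they are.

Things in the scene. Friction and masses are not known exactly. Their poses are not given: they have to be found in the camera images.
- key_round: The cash box's key, 70 mm long, 30 g, standing blade down in one of the log's three slots (which one varies). Origin: the blade's tip; z up along the key, y the width of blade and head, x their thickness. Blade 3.5 x 9 mm up to z = 30 mm; its lowest 6 mm are 2.5 mm thick and taper in width to a 2 mm point. The same either way round (half a turn about z).
- key_round_head (a point): Centre of its head: a round black plastic disc, 30 mm in diameter, 9 mm thick (key x), with a small grey spot. It lies 55 mm above the tip; axes as the key. Below the disc: steel collar 11 x 18 mm from 30 to 35 mm above the tip, then a neck 8 x 12 mm. Grip the disc across its thickness, fingertips more than 37 mm above the tip.
- key_wide: Another key, to be left alone, in another slot: rectangular black head 38 mm wide, 24 mm high, 9 mm thick; its blade is only 20 mm long and does not work this lock. Origin: the blade's tip, axes as the round key; collar from 20 to 25 mm, head from 30 to 54 mm above the tip.
- key_slim: Another key, to be left alone, in the third slot: rectangular black head 18 mm wide, 32 mm high, 9 mm thick; blade 20 mm long. Origin: the blade's tip, axes as the round key; collar from 20 to 25 mm, head from 30 to 62 mm above the tip.
- log: Fixed sawn log round that the keys stand in: 144 mm in diameter, 60 mm high, origin at the centre of its underside. Three upright slots, 5 x 10.5 mm, 34 mm deep, open in its top at y = -45, 0 and 45 mm of its frame, long side along its y. Each key's collar rests on the top (z = 60 mm), so the round key's tip is 30 mm below it. The keys' y and x lie along the log's.
- cashbox: Blue steel cash box, screwed to the boards: 200 mm deep (x), 270 mm wide (y), 90 mm high, origin at the centre of its underside, front to -x. The lock stands on the lid's centre line, 32 mm from the front edge. A bail handle lies folded on the lid, at most 12 mm high, from 60 mm behind the lock's axis to 106 mm, 120 mm wide.
- keyway (a point): Centre of the lock's round face (brass core in a steel collar 33 mm across), on its upright axis, 96 mm above the boards, 6 mm above the lid. It turns with the core: z up out of the lock, y along the key slot's long side, x across it. Slot 4.6 x 10.5 mm with a 1.5 mm chamfer at its mouth. At rest its y is the cash box's y.
- key_seat (a point): Point on the lock's axis 30 mm below its face, where the key's tip is when the collar sits on the face (the true stop). Two sticky spring pins press on the blade's edges 9 and 17 mm below the face: false stops of some 5 to 20 N with the tip 12 to 16 and 20 to 24 mm deep (push firmly or wiggle). From 25 mm the tip presses a plunger (under 5 N). The core turns only with the tip over 28.6 mm deep.
- cylinder (a joint): Angle of the lock's core: 0 at rest, grows as the key turns clockwise seen from above, stop at 1.571 rad (a quarter turn). A spring drives it back, with 0.02 N m at rest and 0.11 N m at the stop. The blade has play in the slot: the core lags the key by 0.1 to 0.25 rad, so turn the key a little past the quarter to bring the core to its stop.
- lid (a joint): Angle of the cash box's lid about the hinge along its rear edge: 0 shut, grows as it opens. The lock's latch holds it shut (2 mm of play at the front) while the core is at rest and frees it once the core is turned. Lid 0.6 kg.
- billet: A loose piece of log standing on end beyond the log round, 76 mm in diameter, 120 mm high, origin at the centre of its underside. Leave it standing.
- bowl: A loose aluminium bowl, 140 mm across, 50 mm high, on the left, origin at the centre of its underside. Leave it.
Not all that is in view belongs to the job. Leave any green or orange look-alike of the log alone.

How it is judged:
By the outcome, as a careful person would: the job done as asked, in the order asked, and still so for the second after the job is handed in, while the arm keeps its last pose, push and grip.
It also fails if it takes over 69 s, if anything falls off the work surface, if the arm or the gripper's body presses on something with over 40 N, if the wrist force passes 120 N, or if a joint passes its speed limit or range.

## Robot

A 6-joint arm with a two-finger parallel gripper is mounted at the origin on the work surface. World frame = base frame: x ahead of the robot, y to its left, z up, the work surface at z = 0. Lengths are in m, angles in rad, forces in N, time in s.
With the tool pointing down it reaches from about 0.25 to 0.775 m from the base axis. Payload 4 kg.
Tool frame: the origin (TCP) lies on the centre line of the jaws, within the pads' length; the fingertips stand 14 mm ahead of it and the grasp point (between the pads) lies 5 mm behind it (robot.tcp_to_tips is the distance from the TCP to the fingertips, in m); z points along the fingers, y is the line along which they close (so a half turn about z gives the same grasp; the last joint's range is limited). The gripper opens to 94 mm and grips with 3 to 60 N. Pads are 16 mm wide; open, the fingers measure 119 mm over their backs; the gripper's body (75 mm by 177 mm) begins 78 mm behind the grasp point.
Start: joints at [-1.288, 0.087, 1.371, -0, 1.684, -0.103], TCP at [0.207, -0.51, 0.22] pointing down, gripper open.
Joint ranges: [-3.1, 3.1], [-0.76, 2.03], [0.27, 2.55], [-1.08, 4.22], [0.17, 2.65], [-2.57, 2.57]. Speed limits (rad/s): [2.79, 2.79, 3.14, 3.14, 3.14, 3.14].

## Interface

Orientations are given as [roll, pitch, yaw] about the fixed x, y, z axes, in that order (R = Rz(yaw) Ry(pitch) Rx(roll)).
In Python, from bench import robot gives the robot as it stands.
- The arm moves only by the tool carry_out, never from a script. Its argument "increments" is a list of rows, each a list of 3 entries, a list of its own where there are three numbers: the closure in counts, from 0 (fully open) to 255 (shut), then the shift along the tool's x, y, z in mm, then the turn about the tool's z in degrees. In form: [[fingers, [dx, dy, dz], twist], ...]. A call has 1 to 8 rows; each row shifts and turns the commanded pose from where the row before left it, along the tool's axes as they then stand; what a row does not reach is not made up. A row lasts 1/10 s, in which the tool goes at most 50 mm and 8.59 degrees, less where a joint would pass 70% of its speed; a pose out of reach is approached as far as the arm can. A call with a gripper value outside its range is refused whole. The fingers move at their own pace and stop on an object; the grip force is fixed at half the most. Time passes only in rows, so rows that do not move let the fingers close. It gives the time, the measured TCP pose, the force, the opening and the grip force at its end, in the units of the state.
- robot.get_obs(): the state, without advancing time (a new reading comes with each control period).
- robot.snapshot(name): name is "side" or "top"; returns the picture (384x512x3 uint8, blue, green, red); there is no depth.
- robot.get_calibration(name): a dict with "vfov" (degrees; the focal length in pixels is half the picture's height over the tangent of half this angle, whatever the lens; pixels are square), "cx", "cy" (the principal point, pixels), "T" (4x4, takes a point from camera to world coordinates). Camera axes: x right, y down, z forward; pixel columns grow to the right and rows downward; lengths in m; the calibration is good to about 2 mm. A picture is of the moment at which its call begins. get_calibration takes no time and is no camera call.
- robot.close_job(): hands the job in; it is judged then, once.
The state is a dict: "time": time; "joint_positions": joint angles; "qvel": joint speeds; "joint_torque": joint torques, N m; "tool_pos": TCP position; "ee_rot": TCP orientation; "wrist_force": force on the tool from outside, world axes, zero at the start; "wrist_torque": the same for the moment, N m; "width": finger opening in m; "finger_force": force on a finger pad.
Only numpy, scipy, OpenCV 4.12 (cv2) and the standard library are available. Lean on these libraries where they do the work, as an engineer would, in place of code of your own. Each camera call takes 0.05 s, during which the arm holds its last target. There are 200 camera calls.

## Working session

There is one attempt and no reset: what is moved stays moved. The work goes in short steps, Python scripts to look and compute and a tool call to move; the robot and the scene stay as the last step left them, time stands still between calls to the robot, and variables do not carry over. Pictures are saved under pics/ and viewed, at most 10 in all, crops included, and the job is handed in when it is done.

Besides the shell and the picture viewer there is one more tool, called as name(argument=value, ...), one argument or row to a line, values as JSON. carry_out: Moves the arm, as the interface text tells. Its arguments: {"type":"object","properties":{"increments":{"type":"array","items":{"type":"array"}}},"required":["increments"]}

```bash
ls; mkdir -p pics; python3 - <<'E'
from bench import robot
import cv2, numpy as np
o=robot.get_obs(); print(o)
for n in("side","top"):
    im=robot.snapshot(n); cv2.imwrite(f"pics/{n}0.png",im)
    print(n,robot.get_calibration(n))
E
```

```text
pics
{'time': 0.0, 'joint_positions': array([-1.28808777e+00,  8.79545086e-02,  1.37225724e+00,  3.11105721e-06,
        1.68359278e+00, -1.03109183e-01]), 'qvel': array([ 0.00078828,  0.00089077,  0.00117336, -0.00040054,  0.00012514,
       -0.00066697]), 'joint_torque': array([-2.78440559e-03, -3.40188539e+01, -3.02428865e+01,  7.13937893e-02,
        3.30113468e-02, -1.57850241e-04]), 'tool_pos': array([ 0.20682028, -0.50907063,  0.2183029 ]), 'ee_rot': array([-3.13939284e+00, -2.30736143e-04,  3.85817829e-01]), 'wrist_force': array([0.18462958, 0.83318527, 0.18861951]), 'wrist_torque': array([ 0.00792829, -0.00027444, -0.0485841 ]), 'finger_force': 0.0, 'width': 0.09410359551990513}
side {'vfov': 55.92551349765336, 'cx': 255.28413118080275, 'cy': 188.204210279093, 'T': array([[ 0.93990346, -0.25030092,  0.23223035,  0.34314383],
       [-0.34097237, -0.72367079,  0.60003202, -0.40669515],
       [ 0.01786976, -0.64315631, -0.76552638,  0.76135686],
       [ 0.        ,  0.        ,  0.        ,  1.        ]])}
top {'vfov': 57.055270375779315, 'cx': 258.15701425121813, 'cy': 189.18636881092561, 'T': array([[ 0.00230866, -0.9903421 ,  0.13862607,  0.43336698],
       [-0.99991347, -0.00408147, -0.01250555,  0.12643216],
       [ 0.01295058, -0.1385852 , -0.99026584,  0.9483353 ],
       [ 0.        ,  0.        ,  0.        ,  1.        ]])}
```

View pics/side0.png

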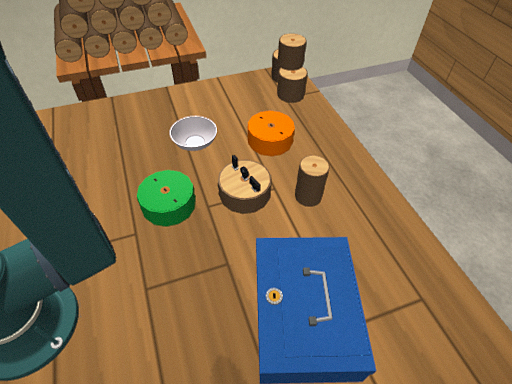

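View pics/top0.png

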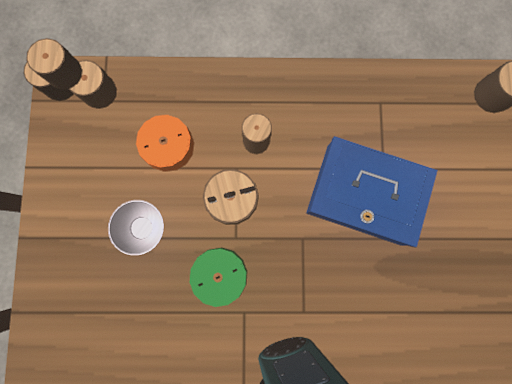

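The side view shows the log at about (245,187), the keys at (235,161), (244,173) and (254,184), and the lock at (274,296). In the top view the log is at (231,196) and the lock at (367,216). Next I'll enlarge the crops to tell the keys apart.

```bash
python3 - <<'E'
import cv2, numpy as np
s=cv2.imread("pics/side0.png");t=cv2.imread("pics/top0.png")
r=lambda im,x,y,w,h:cv2.resize(im[y:y+h,x:x+w],(400,300),interpolation=cv2.INTER_CUBIC)
a=np.vstack([np.hstack([r(s,210,145,80,60),r(t,191,166,80,60)]),np.hstack([r(s,254,281,40,30),r(t,347,201,40,30)])])
cv2.imwrite("pics/crops.png",a)
E
```

```text
(no output)
```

View pics/crops.png

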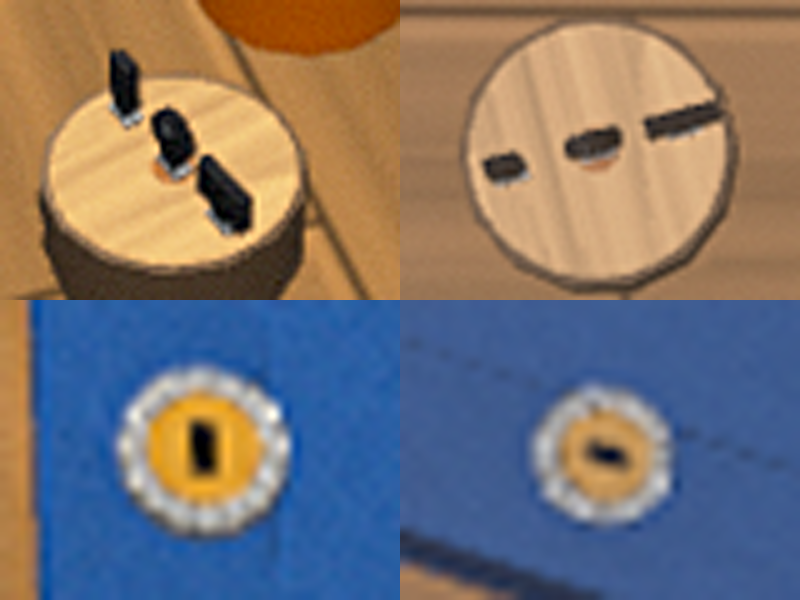

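The round key is in the middle slot, at side (245,172) and top (230,195). The slim key is to its left in the top view and the wide key to its right. The lock is clear in both views.

```bash
cat > h.py <<'E'
import cv2, numpy as np
from bench import robot
def ray(n,p):
    c=robot.get_calibration(n);f=192/np.tan(np.radians(c["vfov"]/2));T=c["T"]
    d=T[:3,:3]@np.array([(p[0]-c["cx"])/f,(p[1]-c["cy"])/f,1]);return T[:3,3],d/np.linalg.norm(d)
def plane(n,p,z):
    o,d=ray(n,p);return o+d*(z-o[2])/d[2]
def tri(ps,pt):
    (a,u),(b,v)=ray("side",ps),ray("top",pt)
    s=np.linalg.lstsq(np.c_[u,-v],b-a,rcond=None)[0];P,Q=a+s[0]*u,b+s[1]*v
    return (P+Q)/2,np.linalg.norm(P-Q)
def blobs(m,x,y,w,h,amin=8):
    q=np.zeros_like(m);q[y:y+h,x:x+w]=m[y:y+h,x:x+w]
    n,_,st,c=cv2.connectedComponentsWithStats(q);return [(tuple(c[i].round(2)),st[i,4]) for i in range(1,n) if st[i,4]>=amin]
E
python3 - <<'E'
from h import *
I={n:cv2.imread(f"pics/{n}0.png") for n in("side","top")}
H={n:cv2.cvtColor(I[n],cv2.COLOR_BGR2HSV) for n in I}
for n,(x,y,w,h),(lx,ly) in (("side",(215,150,55,45),(274,296)),("top",(205,172,52,48),(367,216))):
    dark=(I[n].max(2)<75).astype(np.uint8)
    for c,a in blobs(dark,x,y,w,h): print(n,"dark",c,a,[plane(n,c,z)[:2].round(4) for z in(.082,.085,.086)])
    # log face
    hs=H[n];m=((hs[...,2]>150)&(hs[...,0]<25)&(hs[...,1]>40)).astype(np.uint8)
    yl=cv2.inRange(hs,(10,80,120),(35,255,255));
    for c,a in blobs(yl,lx-7,ly-7,15,15): print(n,"brass",c,a,plane(n,c,.096).round(4))
    nb=(cv2.inRange(hs,(100,120,40),(125,255,255))==0).astype(np.uint8)
    for c,a in blobs(nb,lx-10,ly-10,21,21): print(n,"lock",c,a,plane(n,c,.096).round(4))
    b=cv2.inRange(hs,(100,120,40),(125,255,255))
    if n=="top":
        cs=max(cv2.findContours(b,0,1)[0],key=cv2.contourArea)
    else: cs=max(cv2.findContours(b,0,1)[0],key=cv2.contourArea)
    ap=cv2.approxPolyDP(cv2.convexHull(cs),4,True)[:,0]; print(n,[(tuple(p),plane(n,p,.09)[:2].round(3)) for p in ap])
E
```

```text
side dark (np.float64(234.33), np.float64(161.13)) 61 [array([0.529 , 0.2306]), array([0.5282, 0.2278]), array([0.5279, 0.2269])]
side dark (np.float64(244.09), np.float64(172.18)) 65 [array([0.5405, 0.1852]), array([0.5396, 0.1826]), array([0.5393, 0.1817])]
side dark (np.float64(254.41), np.float64(183.77)) 92 [array([0.5521, 0.14  ]), array([0.5512, 0.1376]), array([0.5509, 0.1368])]
side dark (np.float64(220.45), np.float64(190.85)) 33 [array([0.4662, 0.1456]), array([0.4657, 0.1432]), array([0.4655, 0.1424])]
side dark (np.float64(267.31), np.float64(191.81)) 26 [array([0.573 , 0.1054]), array([0.572 , 0.1032]), array([0.5717, 0.1024])]
side brass (np.float64(274.08), np.float64(295.55)) 91 [ 0.4871 -0.1508  0.096 ]
side lock (np.float64(273.88), np.float64(295.71)) 241 [ 0.4867 -0.1509  0.096 ]
side [((np.int32(346), np.int32(237)), array([ 0.687, -0.077])), ((np.int32(375), np.int32(370)), array([ 0.602, -0.33 ])), ((np.int32(358), np.int32(381)), array([ 0.566, -0.335])), ((np.int32(260), np.int32(382)), array([ 0.41 , -0.281])), ((np.int32(256), np.int32(238)), array([ 0.5  , -0.014]))]
top dark (np.float64(246.83), np.float64(189.66)) 53 [array([0.5533, 0.1435]), array([0.5529, 0.1435]), array([0.5528, 0.1435])]
top dark (np.float64(229.46), np.float64(193.97)) 35 [array([0.5424, 0.1863]), array([0.542 , 0.1861]), array([0.5419, 0.1861])]
top dark (np.float64(211.27), np.float64(199.0)) 30 [array([0.5298, 0.2309]), array([0.5294, 0.2306]), array([0.5293, 0.2304])]
top brass (np.float64(367.09), np.float64(215.96)) 57 [ 0.4883 -0.1482  0.096 ]
top lock (np.float64(366.81), np.float64(216.05)) 169 [ 0.4881 -0.1475  0.096 ]
top [((np.int32(334), np.int32(137)), array([ 0.687, -0.075])), ((np.int32(436), np.int32(170)), array([ 0.604, -0.327])), ((np.int32(415), np.int32(246)), array([ 0.417, -0.263])), ((np.int32(307), np.int32(212)), array([ 0.498, -0.004]))]
```

carry_out(
  increments=[
    [0,[0,0,0],-8.4],
    [0,[0,0,0],-8.4],
    [0,[0,0,0],-8.4],
    [0,[0,0,0],-8.4],
    [0,[0,0,0],-8.4],
    [0,[0,0,0],-8.3],
    [0,[0,0,0],-8.3],
    [0,[0,0,0],-8.3],
  ],
)

```text
time: 0.9
tool_pos: [0.2069, -0.5093, 0.2188]
ee_rot: [-3.141, -0.001, 1.559]
wrist_force: [-0.2, 1.0, 0.1]
width: 0.0939
finger_force: 0.0
```

carry_out(
  increments=[
    [0,[0,0,0],-8.3],
    [0,[0,0,0],-8.2],
    [0,[0,0,0],0],
    [0,[0,0,0],0],
  ],
)

```text
time: 1.3
tool_pos: [0.2069, -0.5094, 0.219]
ee_rot: [3.142, -0.001, 1.838]
wrist_force: [0.9, 1.1, -0.6]
width: 0.0943
finger_force: 0.0
```

```bash
cat >> h.py <<'E'
from scipy.spatial.transform import Rotation as Ro
def delta(P,yaw):
    o=robot.get_obs();R=Ro.from_euler("xyz",o["ee_rot"])
    d=R.inv().apply(np.array(P)-o["tool_pos"])*1000
    tw=(np.degrees(o["ee_rot"][2])-yaw+180)%360-180
    print("t",round(o["time"],2),"pos",o["tool_pos"].round(4),"rot",np.degrees(o["ee_rot"]).round(2),"F",o["wrist_force"].round(1),"M",o["wrist_torque"].round(2),"w",round(o["width"],4),"ff",round(o["finger_force"],1),"q6",round(o["joint_positions"][5],2))
    print("need mm",d.round(1),"twist",round(tw,2))
E
python3 -c "
from h import *
delta((.5408,.1845,.16),105.5)"
```

```text
t 1.3 pos [ 0.2069 -0.5094  0.219 ] rot [ 1.8000e+02 -5.0000e-02  1.0534e+02] F [ 0.9  1.1 -0.6] M [-0.02 -0.17  0.03] w 0.0943 ff 0.0 q6 -1.56
need mm [580.8 505.5  59.5] twist -0.16
```

carry_out(
  increments=[
    [0,[20,17.4,0],0],
    [0,[34,29.6,0],0],
    [0,[34,29.6,0],0],
    [0,[34,29.6,0],0],
    [0,[34,29.6,0],0],
    [0,[34,29.6,0],0],
    [0,[34,29.6,0],0],
    [0,[34,29.6,0],0],
  ],
)

```text
time: 2.1
tool_pos: [0.3548, -0.1992, 0.2196]
ee_rot: [3.141, 0.001, 1.838]
wrist_force: [0.2, 0.3, 0.4]
width: 0.0938
finger_force: 0.0
```

carry_out(
  increments=[
    [0,[34,29.6,0],0],
    [0,[34,29.6,0],0],
    [0,[34,29.6,0],0],
    [0,[34,29.6,0],0],
    [0,[34,29.6,0],0],
    [0,[34,29.6,0],0],
    [0,[34,29.6,0],0],
    [0,[34,29.6,0],0],
  ],
)

```text
time: 2.9
tool_pos: [0.5103, 0.1264, 0.2194]
ee_rot: [3.141, 0.0, 1.839]
wrist_force: [-0.4, -0.9, -0.0]
width: 0.094
finger_force: 0.0
```

carry_out(
  increments=[
    [0,[30,26,0],0],
    [0,[20,17,0],0],
    [0,[0,0,20],0],
    [0,[0,0,20],0],
    [0,[0,0,10],0],
    [0,[0,0,0],0],
    [0,[0,0,0],0],
  ],
)

```text
time: 3.6
tool_pos: [0.5382, 0.184, 0.17]
ee_rot: [3.141, 0.0, 1.84]
wrist_force: [0.1, -0.5, 0.1]
width: 0.0941
finger_force: 0.0
```

```bash
python3 -c "
from h import *
delta((.5408,.1845,.085),105.5)
s=robot.snapshot('side');t=robot.snapshot('top')
r=lambda im,x,y,w,h:cv2.resize(im[y:y+h,x:x+w],(400,300),interpolation=cv2.INTER_CUBIC)
cv2.imwrite('pics/a.png',np.hstack([r(s,185,115,120,90),r(t,171,151,120,90)]))"
```

```text
t 3.6 pos [0.5382 0.184  0.17  ] rot [1.7997e+02 1.0000e-02 1.0544e+02] F [ 0.1 -0.5  0.1] M [-0.06 -0.15  0.03] w 0.0941 ff 0.0 q6 -0.04
need mm [-0.2  2.6 85. ] twist -0.06
```

View pics/a.png

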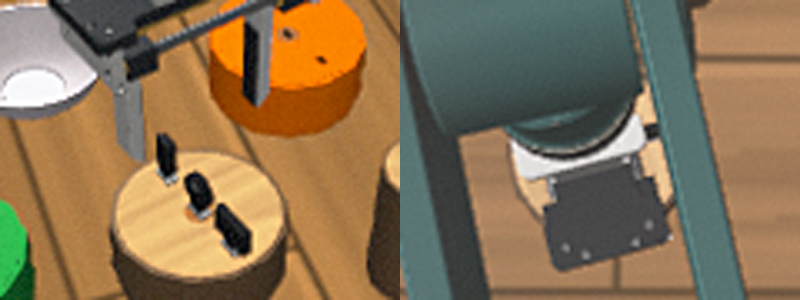

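The fingers straddle the middle key at crop (197,190), and nothing is in the way below them. I'll descend.

carry_out(
  increments=[
    [0,[0,2.5,20],0],
    [0,[0,0,20],0],
    [0,[0,0,20],0],
    [0,[0,0,15],0],
    [0,[0,0,10],0],
    [0,[0,0,0],0],
    [0,[0,0,0],0],
  ],
)

```text
time: 4.4
tool_pos: [0.5409, 0.1849, 0.0852]
ee_rot: [3.14, 0.0, 1.841]
wrist_force: [-0.2, -0.3, 0.5]
width: 0.0937
finger_force: 0.0
```

```bash
python3 -c "
from h import *
delta((.5408,.1845,.085),105.5)
s=robot.snapshot('side')
r=lambda im,x,y,w,h:cv2.resize(im[y:y+h,x:x+w],(800,600),interpolation=cv2.INTER_CUBIC)
cv2.imwrite('pics/b.png',r(s,195,125,100,75))"
```

```text
t 4.4 pos [0.5409 0.1849 0.0852] rot [1.7993e+02 1.0000e-02 1.0550e+02] F [-0.2 -0.3  0.5] M [-0.06 -0.06  0.  ] w 0.0937 ff 0.0 q6 -0.04
need mm [-0.4 -0.2  0.2] twist 0.0
```

View pics/b.png

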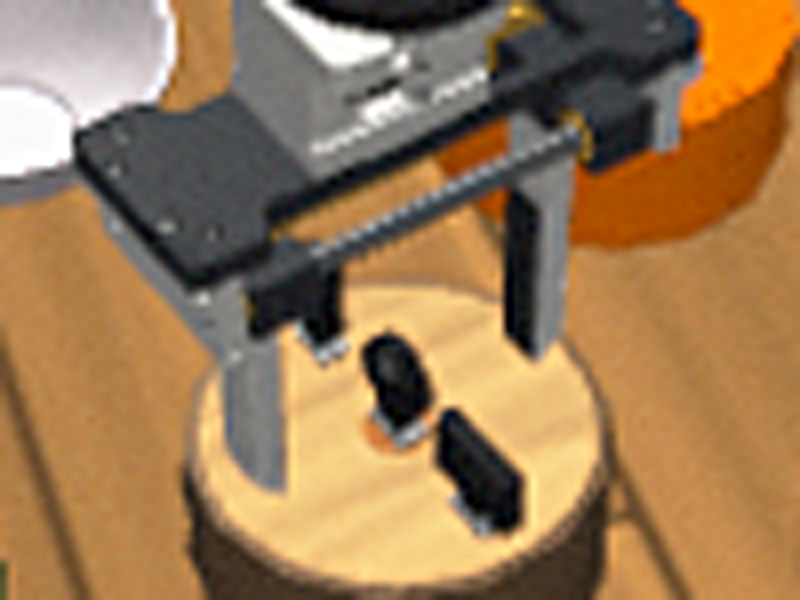

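The fingertips at (262,490) and (540,355) have their midpoint at (400,420), over the round key. I'll close the gripper.

carry_out(
  increments=[
    [200,[0,0,0],0],
    [200,[0,0,0],0],
    [200,[0,0,0],0],
    [200,[0,0,0],0],
    [200,[0,0,0],0],
    [200,[0,0,0],0],
    [200,[0,0,0],0],
    [200,[0,0,0],0],
  ],
)

```text
time: 5.25
tool_pos: [0.5403, 0.1848, 0.0844]
ee_rot: [-3.142, 0.0, 1.841]
wrist_force: [0.1, 0.8, -0.5]
width: 0.0332
finger_force: 0.0
```

```bash
python3 -c "
from h import *
delta((.5408,.1845,.085),105.5)"
```

```text
t 5.25 pos [0.5403 0.1848 0.0844] rot [-179.99    0.    105.51] F [ 0.1  0.8 -0.5] M [-0.04 -0.11  0.04] w 0.0332 ff 0.0 q6 -0.04
need mm [-0.4  0.4 -0.6] twist 0.01
```

carry_out(
  increments=[
    [255,[0,0,0],0],
    [255,[0,0,0],0],
    [255,[0,0,0],0],
    [255,[0,0,0],0],
    [255,[0,0,0],0],
    [255,[0,0,0],0],
    [255,[0,0,0],0],
  ],
)

```text
time: 5.95
tool_pos: [0.5409, 0.1849, 0.0846]
ee_rot: [3.14, 0.0, 1.841]
wrist_force: [2.1, 0.9, -1.0]
width: 0.0089
finger_force: 30.0
```

```bash
python3 -c "
from h import *
delta((.5408,.1845,.085),105.5)"
```

```text
t 5.95 pos [0.5409 0.1849 0.0846] rot [1.7993e+02 1.0000e-02 1.0550e+02] F [ 2.1  0.9 -1. ] M [ 0.17 -0.63 -0.03] w 0.0089 ff 30.0 q6 -0.04
need mm [-0.4 -0.2 -0.4] twist 0.0
```

carry_out(
  increments=[
    [255,[0,0.4,-5],0],
    [255,[0,0,-10],0],
    [255,[0,0,-10],0],
    [255,[0,0,-10],0],
    [255,[0,0,-20],0],
    [255,[0,0,-25],0],
    [255,[0,0,-25],0],
    [255,[0,0,0],0],
  ],
)

```text
time: 6.75
tool_pos: [0.5422, 0.1853, 0.1949]
ee_rot: [3.134, 0.0, 1.842]
wrist_force: [0.3, 0.0, -0.1]
width: 0.0088
finger_force: 30.0
```

```bash
python3 -c "
from h import *
delta((.4875,-.1493,.165),71.5)"
```

```text
t 6.75 pos [0.5422 0.1853 0.1949] rot [1.7957e+02 2.0000e-02 1.0551e+02] F [ 0.3  0.  -0.1] M [-0.01 -0.12 -0.04] w 0.0088 ff 30.0 q6 -0.04
need mm [-307.8 -142.4   28.9] twist 34.01
```

carry_out(
  increments=[
    [255,[-20,-9,0],0],
    [255,[-40,-18.5,0],0],
    [255,[-42,-19.5,0],0],
    [255,[-42,-19.5,0],0],
    [255,[-42,-19.5,0],0],
    [255,[-42,-19.5,0],0],
    [255,[-40,-18.5,0],0],
    [255,[-25,-11.5,0],0],
  ],
)

```text
time: 7.55
tool_pos: [0.4865, -0.136, 0.1883]
ee_rot: [-3.139, -0.001, 1.839]
wrist_force: [-0.1, -0.0, -0.5]
width: 0.0086
finger_force: 30.0
```

carry_out(
  increments=[
    [255,[-15,-7,0],0],
    [255,[0,0,0],8],
    [255,[0,0,0],8.5],
    [255,[0,0,0],8.5],
    [255,[0,0,0],8],
    [255,[0,0,0],1],
    [255,[0,0,0],0],
    [255,[0,0,0],0],
  ],
)

```text
time: 8.35
tool_pos: [0.4854, -0.1498, 0.1891]
ee_rot: [-3.141, 0.0, 1.25]
wrist_force: [0.7, 0.8, 0.5]
width: 0.0091
finger_force: 30.0
```

```bash
python3 -c "
from h import *
delta((.4875,-.1493,.165),71.5)
s=robot.snapshot('side');t=robot.snapshot('top')
cv2.imwrite('pics/side1.png',s);cv2.imwrite('pics/top1.png',t)
r=lambda im,x,y,w,h:cv2.resize(im[y:y+h,x:x+w],(400,600),interpolation=cv2.INTER_CUBIC)
cv2.imwrite('pics/c.png',np.hstack([r(s,245,235,60,90),r(t,330,150,80,120)]))"
```

```text
t 8.35 pos [ 0.4854 -0.1498  0.1891] rot [-179.94    0.     71.62] F [0.7 0.8 0.5] M [-0.04 -0.06 -0.03] w 0.0091 ff 30.0 q6 -0.09
need mm [ 1.1  1.8 24.1] twist 0.12
```

View pics/c.png

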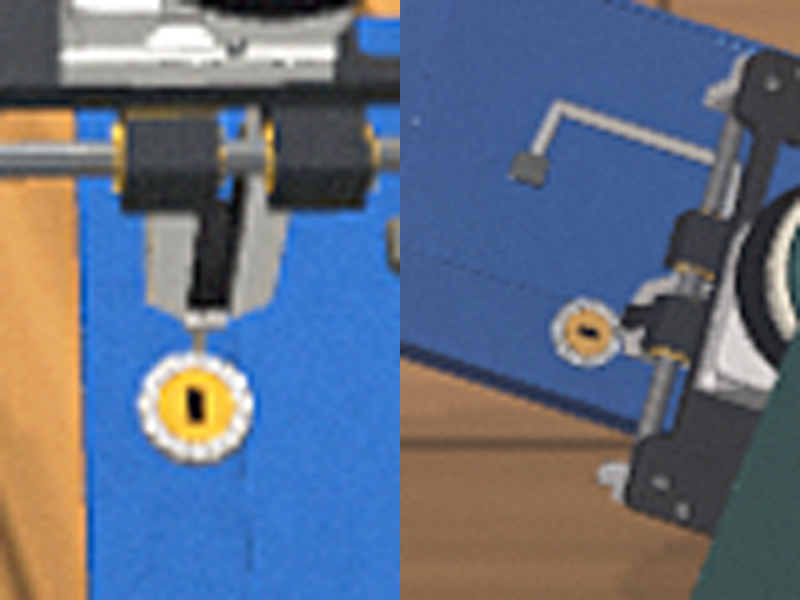

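The key is held upright, with its blade at side crop (200,340), just above the slot at (195,405). I'll correct the offset, lower it and compare the tip with the slot from close up.

carry_out(
  increments=[
    [255,[1,2,10],0],
    [255,[0,0,10],0],
    [255,[0,0,9],0],
    [255,[0,0,0],0],
    [255,[0,0,0],0],
  ],
)

```text
time: 8.95
tool_pos: [0.4877, -0.1495, 0.1598]
ee_rot: [-3.14, -0.0, 1.248]
wrist_force: [1.1, -0.2, 0.6]
width: 0.0087
finger_force: 30.0
```

```bash
cat >> h.py <<'E'
def proj(n,P):
    c=robot.get_calibration(n);f=192/np.tan(np.radians(c["vfov"]/2));q=np.linalg.inv(c["T"])@np.r_[P,1]
    return np.array([c["cx"]+f*q[0]/q[2],c["cy"]+f*q[1]/q[2]]).round(2)
E
python3 -c "
from h import *
delta((.4875,-.1493,.15),71.5)
p=robot.get_obs()['tool_pos']
for h in (0,.03,.0425): print('side px at',h,proj('side',[p[0],p[1],p[2]-.0548+h]))
print('lock',proj('side',[.4875,-.1493,.096]))
s=robot.snapshot('side')
r=lambda im,x,y,w,h:cv2.resize(im[y:y+h,x:x+w],(800,600),interpolation=cv2.INTER_CUBIC)
cv2.imwrite('pics/d.png',r(s,250,268,48,36))"
```

```text
t 8.95 pos [ 0.4877 -0.1495  0.1598] rot [-179.93   -0.     71.51] F [ 1.1 -0.2  0.6] M [-0.02 -0.1   0.02] w 0.0087 ff 30.0 q6 -0.09
need mm [ 0.2 -0.2  9.8] twist 0.01
side px at 0 [274.36 292.91]
side px at 0.03 [275.31 286.05]
side px at 0.0425 [275.73 283.06]
lock [273.97 294.8 ]
```

View pics/d.png

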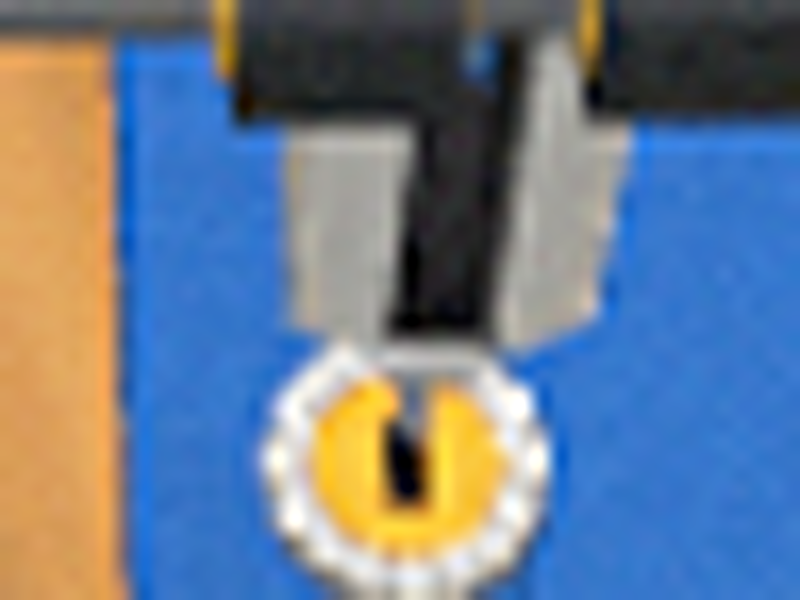

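The tip at crop (412,425) lines up with the slot at (405,460) to within about half a pixel, which is roughly 1 mm. I'll lower the key into the mouth of the slot.

carry_out(
  increments=[
    [255,[0,0,3],0],
    [255,[0,0,3],0],
    [255,[0,0,3],0],
    [255,[0,0,2],0],
    [255,[0,0,2],0],
    [255,[0,0,0],0],
  ],
)

```text
time: 9.6
tool_pos: [0.4878, -0.1496, 0.1471]
ee_rot: [-3.141, 0.0, 1.248]
wrist_force: [0.7, 0.5, -0.6]
width: 0.0082
finger_force: 30.0
```

```bash
python3 -c "
from h import *
delta((.4875,-.1493,.1208),71.5)"
```

```text
t 9.6 pos [ 0.4878 -0.1496  0.1471] rot [-179.96    0.     71.5 ] F [ 0.7  0.5 -0.6] M [ 0.01 -0.02  0.  ] w 0.0082 ff 30.0 q6 -0.09
need mm [ 0.2 -0.4 26.3] twist 0.0
```

carry_out(
  increments=[
    [255,[0,0,2],0],
    [255,[0,0,2],0],
    [255,[0,0,2],0],
    [255,[0,0,0],0],
  ],
)

```text
time: 10.0
tool_pos: [0.4878, -0.1496, 0.141]
ee_rot: [-3.141, 0.0, 1.248]
wrist_force: [0.1, 0.3, -0.4]
width: 0.0087
finger_force: 30.0
```

```bash
python3 -c "
from h import *
delta((.4875,-.1493,.1208),71.5)"
```

```text
t 10.0 pos [ 0.4878 -0.1496  0.141 ] rot [-179.96    0.     71.5 ] F [ 0.1  0.3 -0.4] M [-0.05 -0.04  0.03] w 0.0087 ff 30.0 q6 -0.09
need mm [ 0.2 -0.3 20.3] twist 0.0
```

carry_out(
  increments=[
    [255,[0,0,1.5],2],
    [255,[0,0,1.5],-4],
    [255,[0,0,1.5],4],
    [255,[0,0,1.5],-4],
    [255,[0,0,0],2],
  ],
)

```text
time: 10.5
tool_pos: [0.4879, -0.1508, 0.1364]
ee_rot: [3.141, 0.003, 1.248]
wrist_force: [-1.3, -3.4, 2.4]
width: 0.0089
finger_force: 30.0
```

```bash
python3 -c "
from h import *
delta((.4875,-.1493,.1208),71.5)"
```

```text
t 10.5 pos [ 0.4879 -0.1508  0.1364] rot [1.7994e+02 1.5000e-01 7.1490e+01] F [-1.3 -3.4  2.4] M [-0.45  0.31 -0.01] w 0.0089 ff 30.0 q6 -0.09
need mm [ 1.4 -0.9 15.6] twist -0.01
```

carry_out(
  increments=[
    [255,[-0.7,0,1.5],2],
    [255,[0,0,1.5],-4],
    [255,[0,0,1],4],
    [255,[0,0,1],-4],
    [255,[0,0,0],2],
  ],
)

```text
time: 11.0
tool_pos: [0.4879, -0.151, 0.1324]
ee_rot: [3.14, 0.001, 1.248]
wrist_force: [-1.9, -0.3, 5.6]
width: 0.0084
finger_force: 30.0
```

```bash
python3 -c "
from h import *
delta((.4875,-.1493,.1208),71.5)"
```

```text
t 11.0 pos [ 0.4879 -0.151   0.1324] rot [1.799e+02 8.000e-02 7.151e+01] F [-1.9 -0.3  5.6] M [-0.14  0.5   0.07] w 0.0084 ff 30.0 q6 -0.09
need mm [ 1.5 -0.9 11.6] twist 0.01
```

carry_out(
  increments=[
    [255,[0,-0.4,1.5],2],
    [255,[0,0,1.5],-4],
    [255,[0,0,1],4],
    [255,[0,0,1],-4],
    [255,[0,0,0],2],
  ],
)

```text
time: 11.5
tool_pos: [0.488, -0.1508, 0.1291]
ee_rot: [3.138, 0.001, 1.248]
wrist_force: [-4.3, 0.4, 10.3]
width: 0.0087
finger_force: 30.0
```

```bash
python3 -c "
from h import *
delta((.4875,-.1493,.1208),71.5)"
```

```text
t 11.5 pos [ 0.488  -0.1508  0.1291] rot [1.798e+02 6.000e-02 7.152e+01] F [-4.3  0.4 10.3] M [0.14 0.67 0.04] w 0.0087 ff 30.0 q6 -0.09
need mm [ 1.2 -0.9  8.3] twist 0.02
```

carry_out(
  increments=[
    [255,[0,-0.8,1.5],2],
    [255,[0,0,1.5],-4],
    [255,[0,0,1],4],
    [255,[0,0,1],-4],
    [255,[0,0,0],2],
  ],
)

```text
time: 12.0
tool_pos: [0.488, -0.1504, 0.1233]
ee_rot: [3.137, 0.0, 1.248]
wrist_force: [-0.3, 0.1, 5.8]
width: 0.009
finger_force: 30.0
```

```bash
python3 -c "
from h import *
delta((.4875,-.1493,.1208),71.5)"
```

```text
t 12.0 pos [ 0.488  -0.1504  0.1233] rot [1.7972e+02 1.0000e-02 7.1520e+01] F [-0.3  0.1  5.8] M [ 0.08  0.06 -0.07] w 0.009 ff 30.0 q6 -0.09
need mm [ 0.9 -0.8  2.5] twist 0.02
```

carry_out(
  increments=[
    [255,[0,0,1.5],1],
    [255,[0,0,1.5],-2],
    [255,[0,0,1],2],
    [255,[0,0,1],-1],
    [255,[0,0,0],0],
  ],
)

```text
time: 12.5
tool_pos: [0.488, -0.1505, 0.1201]
ee_rot: [3.136, 0.0, 1.248]
wrist_force: [-3.0, 2.1, 14.5]
width: 0.0086
finger_force: 30.0
```

```bash
python3 -c "
from h import *
delta((.4875,-.1493,.1208),71.5)"
```

```text
t 12.5 pos [ 0.488  -0.1505  0.1201] rot [1.7969e+02 3.0000e-02 7.1520e+01] F [-3.   2.1 14.5] M [ 0.36  0.75 -0.03] w 0.0086 ff 30.0 q6 -0.09
need mm [ 1.  -0.8 -0.7] twist 0.02
```

carry_out(
  increments=[
    [255,[0,0,1],0],
    [255,[0,0,0.5],0],
    [255,[0,0,0],0],
  ],
)

```text
time: 12.8
tool_pos: [0.488, -0.1505, 0.12]
ee_rot: [3.136, 0.001, 1.248]
wrist_force: [-5.0, 3.2, 19.6]
width: 0.0088
finger_force: 30.0
```

```bash
python3 -c "
from h import *
delta((.4875,-.1493,.1208),71.5)
s=robot.snapshot('side')
r=lambda im,x,y,w,h:cv2.resize(im[y:y+h,x:x+w],(800,600),interpolation=cv2.INTER_CUBIC)
cv2.imwrite('pics/e.png',r(s,250,268,48,36))"
```

```text
t 12.8 pos [ 0.488  -0.1505  0.12  ] rot [1.7966e+02 4.0000e-02 7.1510e+01] F [-5.   3.2 19.6] M [ 0.55  1.21 -0.09] w 0.0088 ff 30.0 q6 -0.09
need mm [ 1.  -0.9 -0.8] twist 0.01
```

View pics/e.png

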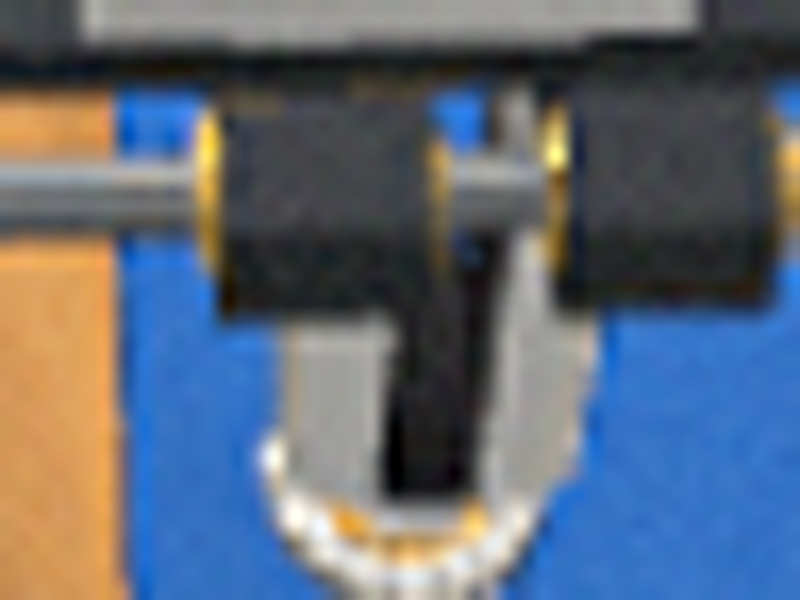

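The collar sits on the lock face at crop (430,510). The stop is rigid: 5 N more moved it only 0.1 mm, and it is at the expected height. I'll start the turn.

carry_out(
  increments=[
    [255,[0,-0.7,0],5],
    [255,[0,0,0],6],
    [255,[0,0,0],6],
    [255,[0,0,0],6],
    [255,[0,0,0],6],
    [255,[0,0,0],6],
    [255,[0,0,0],0],
  ],
)

```text
time: 13.55
tool_pos: [0.4873, -0.1502, 0.1199]
ee_rot: [3.137, -0.003, 0.636]
wrist_force: [-5.5, 2.6, 20.7]
width: 0.0088
finger_force: 30.0
```

```bash
python3 -c "
from h import *
delta((.4875,-.1493,.1208),-18.5)
print(Ro.from_euler('xyz',robot.get_obs()['ee_rot']).inv().apply(robot.get_obs()['wrist_force']).round(1))"
```

```text
t 13.55 pos [ 0.4873 -0.1502  0.1199] rot [ 1.7971e+02 -1.6000e-01  3.6420e+01] F [-5.5  2.6 20.7] M [0.59 1.26 0.02] w 0.0088 ff 30.0 q6 0.52
need mm [ 0.7 -0.6 -0.9] twist 54.92
[ -2.8  -5.2 -20.7]
```

carry_out(
  increments=[
    [255,[-0.4,-0.8,0],6],
    [255,[0,0,0],6],
    [255,[0,0,0],6],
    [255,[0,0,0],6],
    [255,[0,0,0],6],
    [255,[0,0,0],6],
    [255,[0,0,0],6],
    [255,[0,0,0],0],
  ],
)

```text
time: 14.35
tool_pos: [0.487, -0.1492, 0.1199]
ee_rot: [3.141, -0.006, -0.097]
wrist_force: [-5.0, 3.1, 18.9]
width: 0.009
finger_force: 30.0
```

```bash
python3 -c "
from h import *
delta((.4875,-.1493,.1208),-18.5)
print(Ro.from_euler('xyz',robot.get_obs()['ee_rot']).inv().apply(robot.get_obs()['wrist_force']).round(1))"
```

```text
t 14.35 pos [ 0.487  -0.1492  0.1199] rot [179.96  -0.37  -5.56] F [-5.   3.1 18.9] M [0.86 1.05 0.1 ] w 0.009 ff 30.0 q6 1.26
need mm [ 0.6  0.  -0.9] twist 12.94
[ -5.2  -2.5 -19. ]
```

carry_out(
  increments=[
    [255,[0,0,0],5],
    [255,[0,0,0],5],
    [255,[0,0,0],5],
    [255,[0,0,0],4],
    [255,[0,0,0],3],
    [255,[0,0,0],3],
    [255,[0,0,0],0],
  ],
)

```text
time: 15.05
tool_pos: [0.4871, -0.1489, 0.12]
ee_rot: [-3.139, -0.006, -0.532]
wrist_force: [-4.2, 4.2, 19.3]
width: 0.0091
finger_force: 30.0
```

```bash
python3 -c "
from h import *
delta((.4875,-.1493,.1208),-18.5)
m=[]
for i in range(3):
  robot.snapshot('side'); m.append(robot.get_obs()['wrist_torque'])
print(np.mean(m,0))"
```

```text
t 15.05 pos [ 0.4871 -0.1489  0.12  ] rot [-179.83   -0.35  -30.49] F [-4.2  4.2 19.3] M [1.03 0.99 0.09] w 0.0091 ff 30.0 q6 1.69
need mm [ 0.5  0.1 -0.8] twist -11.99
[1.01484908 0.96312111 0.10360789]
```

carry_out(
  increments=[
    [255,[0,0,0],2],
    [255,[0,0,0],2],
    [255,[0,0,0],0],
  ],
)

```text
time: 15.5
tool_pos: [0.4873, -0.1489, 0.1199]
ee_rot: [-3.138, -0.006, -0.601]
wrist_force: [-4.3, 3.5, 19.5]
width: 0.0088
finger_force: 30.0
```

```bash
cat > m.py <<'E'
from h import *
delta((.4875,-.1493,.1208),-18.5)
m=[]
for i in range(4):
  s=robot.snapshot('side'); m.append(robot.get_obs()['wrist_torque'])
print(np.mean(m,0)); cv2.imwrite('pics/last.png',s)
E
python3 m.py
```

```text
t 15.5 pos [ 0.4873 -0.1489  0.1199] rot [-179.8    -0.36  -34.45] F [-4.3  3.5 19.5] M [0.98 0.91 0.25] w 0.0088 ff 30.0 q6 1.76
need mm [ 0.4  0.2 -0.8] twist -15.95
[1.0564659  0.90154103 0.22997738]
```

carry_out(
  increments=[
    [255,[0,0,0],2],
    [255,[0,0,0],0],
    [255,[0,0,0],0],
  ],
)

```text
time: 16.0
tool_pos: [0.4873, -0.1489, 0.1199]
ee_rot: [-3.138, -0.006, -0.635]
wrist_force: [-4.4, 4.5, 19.2]
width: 0.0091
finger_force: 30.1
```

```bash
python3 m.py; python3 -c "
import cv2
s=cv2.imread('pics/last.png');cv2.imwrite('pics/f.png',cv2.resize(s[130:385,180:400],(690,600),interpolation=cv2.INTER_CUBIC))"
```

```text
t 16.0 pos [ 0.4873 -0.1489  0.1199] rot [-179.79   -0.35  -36.41] F [-4.4  4.5 19.2] M [1.07 0.85 0.27] w 0.0091 ff 30.1 q6 1.8
need mm [ 0.4  0.2 -0.9] twist -17.91
[0.97801898 0.85315161 0.28998606]
```

View pics/f.png

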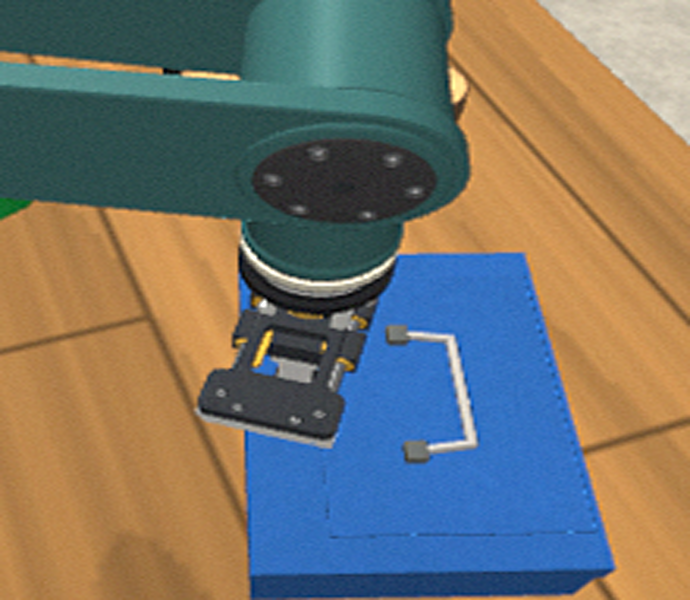

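The gripper still holds the key, at about (290,370), and the lid is flat. The torque has risen to 0.29 N m against the spring's 0.11, so the core is at its stop. I'll hand the job in.

```bash
python3 -c "
from bench import robot
print(robot.close_job())"
```

```text
the job is handed in; nothing more can be done
None
```

The job is handed in, though no verdict came back: the round key is seated in the lock, turned clockwise until the core hit its stop (torque 0.29 N m), and still gripped and held turned, with the lid down and nothing else touched as far as I could see.

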